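# Show a bearing ball to the inspection camera

## Task

First slide the red dimmer grip along its track until its white line stands level with the yellow arrow, and leave it there. Then lift the blue dish off its stand by its black handle bar and turn it a quarter turn clockwise (seen from above) so that its orange tab points squarely at the camera, keeping the dish level and the loose ball in its middle all the while, and leaving the other parts on the bench undisturbed. Finish while still holding the dish, level and still, about 8 cm above the middle of its stand: do not put it down or let go.

Things in the scene. Friction and masses are not known exactly. Their poses are not given: they have to be found in the camera images.
- fader (a joint): place of the dimmer grip along its track, in m: 0 at the -y end, 0.12 at the +y end (the track's own y). It slides with about 1.5 N of friction and stays where it is left. Dark track 40 mm wide, 170 mm long, 14 mm high, on a grey plate 120 x 200 x 4 mm
- fader_top (a point): middle of the top face of the red dimmer grip, a block 28 mm wide (x, across the track), 20 mm along the track (y) and 40 mm high, with a white line across its middle. Its top is 54.5 mm above the table, its underside 14.5 mm, just over the track. The y axis is the direction of travel; the joint value grows towards +y
- marker: flat yellow arrow beside the track, 21 x 22 mm, top 9 mm above the table, pointing at the track; origin at its middle, 42 mm to the +x side of the track's centre line. Axes parallel to the track's: y is along the track. The grip's white line is level with the arrow when both are at the same place along this y
- stand: fixed grey stand; origin on the table under the middle of its round pedestal (96 mm across, top at 30 mm), which carries the dish. Base plate 140 mm (x), -70 to +250 mm (y), 8 mm thick. z up. On its +y end the camera, a grey box 70 mm wide with round lens, 171 to 243 mm from the origin along +y, top 183 mm above the table, looks along -y at the dish
- dish_grip (a point): middle of the dish's black handle bar: 14 mm wide (dish's x), 154 mm long (dish's y), 18 mm high, straight over the dish's middle, 95 mm above its underside (125 mm above the table at the start), on two upright straps 74 mm either side along y. The dish's -x points to the orange tab, z up. The tab starts roughly along the stand's -x and must end along the stand's +y
- dish_floor (a point): middle of the blue dish's inner floor, 6 mm above its underside; axes as the dish. Floor flat to 12 mm from the middle, rising at 12 degrees to 50 mm, then at 27 degrees to the rim. The dish is 172 mm across, rim 32 mm high, 0.3 to 0.45 kg, loose, centred on the pedestal
- dish_tab (a point): outer face of the orange tab (upright, 32 mm wide, 20 mm high), 100 mm from the dish's middle along the dish's -x and 38 mm above its underside. Axes as the dish
- ball_center (a point): centre of the loose steel ball, 30 mm in diameter, 0.11 kg, that rests in the dish and can roll (its axes turn with it)
- sprocket: red toothed sprocket, 100 mm across; loose bystander, origin in the middle of its underside, not to be disturbed
- bearing: steel bearing ring, 72 mm across, 22 mm high; loose bystander, origin in the middle of its underside, not to be disturbed
- oil_can: steel can with green label, 60 mm across, 120 mm high; loose bystander, origin in the middle of its underside, not to be disturbed
- cluster: red double sprocket, 84 mm across, 47 mm high; loose bystander, origin in the middle of its underside, not to be disturbed
- carton: cardboard carton, 80 x 100 x 60 mm; loose bystander, origin in the middle of its underside, not to be disturbed
- wrench: steel wrench 170 mm long, lying flat; loose bystander, origin in the middle of its underside, not to be disturbed
- spring: upright steel coil spring, 40 mm across, 75 mm high; loose bystander, origin in the middle of its underside, not to be disturbed
- bush: brass flanged bush, 48 mm across, 35 mm high; loose bystander, origin in the middle of its underside, not to be disturbed

How it is judged:
On the way, in this order (a step that is already met when the one before it is completed fails the run):
1. the dimmer grip's white line stands level with the yellow arrow (within 7 mm) (y of fader_top in the frame of marker between -0.007 and 0.007 m), for 0.3 s.
2. the dish is lifted at least 40 mm off its stand by the fingers, ball in the middle (all of step 1 and z of dish_grip in the frame of stand above 0.165 m and horizontal distance between ball_center and dish_floor below 0.025 m and contact force between dish and the fingers above 1 N), for 0.2 s.
At the end, for the whole second after the job is handed in: Fingers hold the dish still, 40-140 mm above its stand (not touching it), within 50 mm of over its middle, level within 0.10 rad, tab towards the camera (stand +y) within 0.17 rad; ball at rest within 25 mm of the dish's middle; dimmer line within 7 mm of the arrow (all of step 2 and z of dish_grip in the frame of stand below 0.265 m and horizontal distance between dish_grip and stand below 0.05 m and angle between the x axis of dish_grip and the y axis of stand, either way round below 0.17 rad and y of dish_tab in the frame of stand above 0 m and angle between dish_grip's own z axis and vertical below 0.1 rad and height (world z) of ball_center above 0.08 m and contact force between dish and stand below 0.1 N and linear speed of dish below 0.03 m/s and angular speed of dish below 0.15 rad/s and linear speed of ball below 0.05 m/s); the arm keeps its last pose, push and grip.
It fails at once if the ball rolls more than 45 mm from the dish's middle (horizontal distance between ball_center and dish_floor above 0.045 m).
It fails at once if the dish is tilted more than 0.3 rad (angle between dish_grip's own z axis and vertical above 0.3 rad).
It fails at once if another part on the bench is moved more than 25 mm (distance of any of sprocket, bearing, oil_can, cluster, carton, wrench, spring, bush from where it was at the start of the episode above 0.025 m).
It also fails if it takes over 56 s, if anything falls off the work surface, if the arm or the gripper's body presses on something with over 40 N, if the wrist force passes 120 N, or if a joint passes its speed limit or range.

## Robot

A 6-joint arm with a two-finger parallel gripper is mounted at the origin on the work surface. World frame = base frame: x ahead of the robot, y to its left, z up, the work surface at z = 0. Lengths are in m, angles in rad, forces in N, time in s.
With the tool pointing down it reaches from about 0.225 to 0.875 m from the base axis. Payload 3.4 kg.
Tool frame: the origin (TCP) lies between the finger pads; the fingertips stand 17 mm ahead of it and the grasp point (between the pads) lies 2 mm behind it; y points along the fingers, z is the direction in which the jaws open and shut, and the axes are right-handed (so a half turn about y gives the same grasp; the last joint's range is limited). The gripper opens to 85 mm and grips with 20 to 120 N. Pads are 22 mm wide; open, the fingers measure 114 mm over their backs; the gripper's body (76 mm by 85 mm) begins 54 mm behind the grasp point. The pads swing forward as they close: fully open they stand 13 mm farther back than shut.
Start: joints at [-1.366, 0.276, 1.505, -0, 1.361, -0.121], TCP at [0.184, -0.545, 0.248] pointing down, gripper open.
Joint ranges: [-2.89, 2.89], [-0.75, 2.08], [0.22, 2.7], [-1.18, 4.32], [0.11, 2.71], [-2.7, 2.7]. Speed limits (rad/s): [2.57, 2.57, 3.14, 3.14, 3.14, 3.14].

## Interface

Orientations are given as a unit quaternion [w, x, y, z].
In Python, from rig import manip, get_image, camera_model, sign_off, spot_in, silhouettes, spot_point gives the robot as it stands.
- The arm moves only by the tool jog_arm, never from a script. Its argument "targets" is a list of rows, each a list of 3 entries, a list of its own where there are three numbers: the finger opening in m, from 0 to 0.0854, then the shift along the world's x, y, z in m, then the turn about the world's z in rad. In form: [[claw, [x, y, z], spin], ...]. A call has 1 to 10 rows; each row shifts and turns the commanded pose from where the row before left it; what a row does not reach is not made up. A row lasts 1/8 s, in which the tool goes at most 62.5 mm and 10.7 degrees, less where a joint would pass 70% of its speed; a pose out of reach is approached as far as the arm can. A call with a gripper value outside its range is refused whole. The fingers move at their own pace and stop on an object; "force" is the grip in N (left out, the last holds). Time passes only in rows, so rows that do not move let the fingers close. It gives the time, the measured TCP pose, the force and the opening at its end, in the units of the state.
- manip.get_state(): the state, without advancing time (a new reading comes with each control period).
- get_image(name): name is "scene" or "top"; returns (picture, depth): 480x640x3 uint8, red, green, blue; 480x640 float32, m along the optical axis (not along the pixel's ray), 0 where there is no reading.
- camera_model(name): a dict with "mtx" (3x3 intrinsics, pixels), "world_from_camera" (4x4, takes a point from camera to world coordinates). Camera axes: x right, y up, looking along -z (the intrinsics and any distortion apply to the point x, -y, -z); pixel columns grow to the right and rows downward; lengths in m; the calibration is good to about 2 mm. A picture is of the moment at which its call begins. camera_model takes no time and is no camera call.
- sign_off(): hands the job in, once; it reports no verdict.
Trained networks look in the newest picture that a camera, given by its name, has taken for a name from the list of things; names that differ only in an ending like _2 or _b are one class to them, and where a whole thing is asked for, a point or a joint stands for the part that bears it (a point fixed in the world has none). Each returns a list of dicts, best first, with "score" (0 to 1); they miss things now and then, are a little off and sometimes report something else, mostly with a low value. They report only what shows in the picture. A call takes as long as a camera call.
- spot_in(name, camera): "position" ([column, row] in pixels, amid what is visible of it).
- silhouettes(name, camera): "mask" (480x640 bool, what is visible of it) and "position" ([column, row] in pixels, amid what is visible of it).
- spot_point(name, camera): "position" ([column, row] in pixels: a listed point, or the origin of a listed thing).
The state is a dict: "clock": time; "qpos": joint angles; "qd": joint speeds; "effort": joint torques, N m; "position": TCP position; "ee_rot": TCP orientation; "contact_force": force on the tool from outside, world axes, zero at the start; "moment": the same for the moment, N m; "width": finger opening in m.
Only numpy, scipy, OpenCV 4.12 (cv2) and the standard library are available. Lean on these libraries where they do the work, as an engineer would, in place of code of your own. Each camera call takes 0.05 s, during which the arm holds its last target.

## Working session

There is one attempt and no reset: what is moved stays moved. The work goes in short steps, Python scripts to look and compute and a tool call to move; the robot and the scene stay as the last step left them, time stands still between calls to the robot, and variables do not carry over. Pictures are saved under pics/ and viewed, and the job is handed in when it is done.

Besides the shell and the picture viewer there is one more tool, called after "Call:" as a command line: name --argument value ..., lists and objects as JSON in quotes. jog_arm: Moves the arm, as the interface text tells. Its arguments: {"type":"object","properties":{"targets":{"type":"array","items":{"type":"array"}},"force":{"type":"number"}},"required":["targets"]}

```bash
mkdir -p pics; ls
cat > h.py <<'E'
import numpy as np, cv2
from rig import *
def W(cam,px,depth=None,z=None):
    m=camera_model(cam);K=np.array(m["mtx"]);T=np.array(m["world_from_camera"])
    d=np.array([(px[0]-K[0,2])/K[0,0],-(px[1]-K[1,2])/K[1,1],-1.0])
    if depth is not None: p=d*depth; return T[:3,:3]@p+T[:3,3]
    D=T[:3,:3]@d;o=T[:3,3]; return o+D*(z-o[2])/D[2]
E
python3 - <<'E'
from h import *
for c in("scene","top"):
    im,d=get_image(c);cv2.imwrite(f"pics/{c}0.png",im[:,:,::-1]);np.save(f"d_{c}0.npy",d)
    m=camera_model(c);print(c,{k:np.round(v,3).tolist() for k,v in m.items()})
    for n,z in(("fader_top",.0545),("marker",.009),("stand",.0),("dish_grip",.125),("dish_floor",.036),("dish_tab",.068),("ball_center",.051)):
        for r in spot_point(n,c)[:2]: print(n,np.round(r["position"],1),round(r["score"],2),W(c,r["position"],z=z).round(4))
print(manip.get_state())
E
```

```text
pics
scene {'mtx': [[562.956, 0.0, 316.475], [0.0, 562.956, 243.153], [0.0, 0.0, 1.0]], 'world_from_camera': [[-0.839, -0.451, 0.303, 0.831], [0.544, -0.703, 0.459, 0.459], [0.006, 0.55, 0.835, 0.941], [0.0, 0.0, 0.0, 1.0]]}
fader_top [250.9 160.9] 0.56 [ 0.513  -0.2752  0.0545]
marker [267.4 210.3] 0.54 [ 0.5341 -0.1766  0.009 ]
dish_grip [376.2 318.8] 0.67 [0.5336 0.1828 0.125 ]
dish_floor [372.6 341.9] 0.86 [0.5324 0.1848 0.036 ]
dish_tab [415.4 300.4] 0.88 [0.4344 0.172  0.068 ]
ball_center [371.4 341.5] 0.64 [0.5386 0.1876 0.051 ]
top {'mtx': [[476.033, 0.0, 327.141], [0.0, 476.033, 241.784], [0.0, 0.0, 1.0]], 'world_from_camera': [[0.029, 0.986, -0.166, 0.351], [-0.999, 0.033, 0.021, 0.013], [0.026, 0.165, 0.986, 1.202], [0.0, 0.0, 0.0, 1.0]]}
fader_top [437.8 255.3] 0.65 [ 0.5193 -0.2833  0.0545]
marker [395.2 247.1] 0.4 [ 0.5436 -0.1861  0.009 ]
stand [245.9 281.1] 0.41 [0.4461 0.189  0.    ]
dish_grip [246.3 237.2] 0.57 [0.5366 0.1754 0.125 ]
dish_floor [247.  246.8] 0.84 [0.528  0.1858 0.036 ]
dish_floor [325.3 312.2] 0.56 [ 0.3738 -0.0123  0.036 ]
dish_tab [249.2 283.7] 0.92 [0.4348 0.1708 0.068 ]
dish_tab [326.5 313. ] 0.4 [ 0.3714 -0.0145  0.068 ]
ball_center [248.4 246.6] 0.5 [0.5263 0.1802 0.051 ]
{'clock': 0.8, 'qpos': array([-1.36599790e+00,  2.75848252e-01,  1.50484761e+00,  8.02359245e-06,
        1.36072133e+00, -1.21000105e-01]), 'qd': array([ 0.00010001,  0.00042792, -0.00155488,  0.00035471,  0.00044583,
       -0.00050219]), 'effort': array([ 1.12262911e-03, -4.16586685e+01, -2.46089226e+01,  1.18639318e-04,
        4.79004484e-05,  5.39252270e-06]), 'position': array([ 0.18404411, -0.54479683,  0.24837847]), 'ee_rot': array([-0.1146832 ,  0.11467246, -0.69768378,  0.69780751]), 'contact_force': array([ 0.26490336,  0.7636046 , -0.29595558]), 'moment': array([-0.00670894, -0.02212286,  0.01729298]), 'width': 0.08580382688511824}
```

View pics/scene0.png

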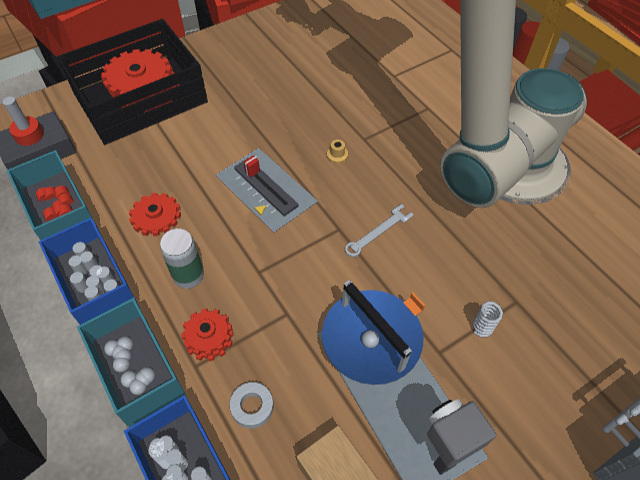

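View pics/top0.png

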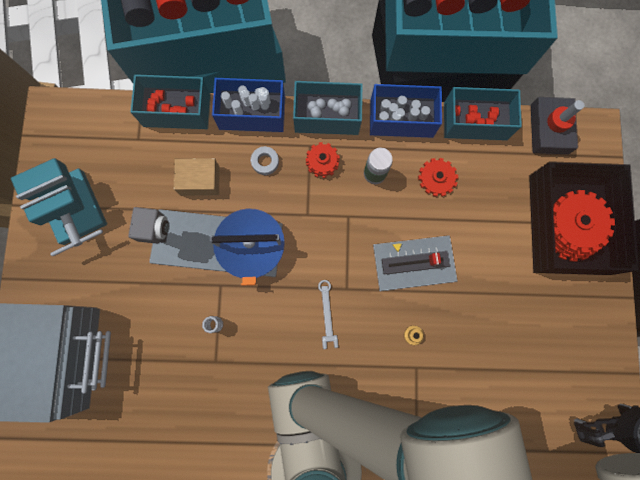

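```bash
cat > m1.py <<'E'
from h import *
def cloud(cam,im,d):
    m=camera_model(cam);K=np.array(m["mtx"]);T=np.array(m["world_from_camera"])
    v,u=np.mgrid[:480,:640]
    p=np.stack([(u-K[0,2])/K[0,0]*d,-(v-K[1,2])/K[1,1]*d,-d],-1)
    return p@T[:3,:3].T+T[:3,3]
if __name__=="__main__":
  for c in("scene","top"):
    im=cv2.imread(f"pics/{c}0.png")[:,:,::-1].astype(int);d=np.load(f"d_{c}0.npy");P=cloud(c,im,d)
    R,G,B=im[...,0],im[...,1],im[...,2]
    def box(x0,x1,y0,y1,z0,z1): return (d>0)&(P[...,0]>x0)&(P[...,0]<x1)&(P[...,1]>y0)&(P[...,1]<y1)&(P[...,2]>z0)&(P[...,2]<z1)
    def rep(n,m):
        q=P[m]; 
        if len(q)<4: print(c,n,len(q));return
        u,s,vt=np.linalg.svd(q[:,:2]-q[:,:2].mean(0),full_matrices=False);r=cv2.minAreaRect(q[:,:2].astype(np.float32))
        print(c,n,len(q),"mean",q.mean(0).round(4),"zmax",np.percentile(q[:,2],95).round(4),"ang",np.degrees(np.arctan(vt[0,1]/vt[0,0])).round(1),"rect",np.round(r[0],4),np.round(r[1],4),np.round(r[2],1))
    rep("gripred",box(.45,.62,-.4,-.1,.045,.07)); 
    rep("gripcol",box(.45,.62,-.4,-.1,.02,.07)&(R>120)&(G<80))
    rep("arrow",box(.45,.62,-.4,-.1,-.01,.03)&(R>170)&(G>130)&(B<90))
    rep("track",box(.42,.62,-.4,-.1,-.01,.03)&(R<75)&(G<75)&(B<75))
    rep("plate",box(.40,.64,-.4,-.1,-.01,.03)&(abs(R-B)<25))
    rep("bar",box(.4,.65,.05,.3,.118,.16))
    rep("bardark",box(.4,.65,.05,.3,.10,.16)&(R<70))
    rep("blue",box(.35,.7,0,.35,.04,.09)&(B>R+40))
    rep("orange",box(.35,.6,.0,.3,.03,.1)&(R>180)&(G>60)&(G<150)&(B<90))
    rep("base",box(.38,.68,.2,.5,-.01,.02)&(abs(R-B)<25))
    rep("camtop",box(.38,.68,.3,.5,.168,.2))
    for n in("sprocket","bearing","oil_can","cluster","carton","wrench","spring","bush"):
        for r in spot_in(n,c)[:2]:
            u,v=np.round(r["position"]).astype(int);print(n,u,v,round(r["score"],2),P[v,u].round(3))
E
python3 m1.py
python3 - <<'E'
import cv2
a=cv2.imread('pics/scene0.png');b=cv2.imread('pics/top0.png')
t=cv2.resize(a[140:240,205:325],None,fx=3,fy=3,interpolation=2);u=cv2.resize(b[225:300,365:465],None,fx=4,fy=4)
u=u[:300];import numpy as np
w=np.vstack([np.hstack([t,u]),np.hstack([cv2.resize(a[270:400,300:440],(360,300)),cv2.resize(b[195:295,125:295],(400,300))])]);cv2.imwrite('pics/crop0.png',w)
E
```

```text
scene gripred 125 mean [ 0.5133 -0.2746  0.0524] zmax 0.0563 ang 8.1 rect [ 0.5123 -0.2764] [0.0227 0.0296] 86.7
scene gripcol 88 mean [ 0.5146 -0.2724  0.0495] zmax 0.0556 ang 29.1 rect [ 0.5124 -0.2771] [0.0255 0.0235] 4.8
scene arrow 48 mean [ 0.5447 -0.189   0.0079] zmax 0.0107 ang 34.8 rect [ 0.5452 -0.1914] [0.0222 0.0168] 39.3
scene track 340 mean [ 0.5089 -0.2176  0.0125] zmax 0.0165 ang -78.7 rect [ 0.5061 -0.2306] [0.0404 0.166 ] 8.7
scene plate 3850 mean [ 0.5064 -0.2249  0.0062] zmax 0.0152 ang -78.7 rect [ 0.5042 -0.2367] [0.1253 0.2068] 8.4
scene bar 1054 mean [0.5356 0.1855 0.1311] zmax 0.1355 ang -86.5 rect [0.5339 0.1815] [0.0158 0.1548] 3.3
scene bardark 1001 mean [0.5358 0.1849 0.1308] zmax 0.1355 ang -86.6 rect [0.5338 0.1832] [0.0158 0.1512] 3.3
scene blue 5287 mean [0.5362 0.1818 0.0514] zmax 0.061 ang -4.0 rect [0.5335 0.1826] [0.1685 0.1716] 82.2
scene orange 179 mean [0.4413 0.1755 0.0645] zmax 0.0782 ang 89.8 rect [0.4415 0.1756] [0.0214 0.0329] 1.5
scene base 7141 mean [0.5569 0.322  0.0073] zmax 0.0101 ang 85.5 rect [0.5259 0.3139] [0.2373 0.179 ] 86.2
sce
[... 1503 characters left out ...]
0651] zmax 0.0784 ang -84.9 rect [0.4423 0.1728] [0.0182 0.0296] 2.4
top base 3095 mean [0.5422 0.3403 0.0071] zmax 0.0111 ang -72.9 rect [0.5399 0.3506] [0.176  0.2829] 1.6
top camtop 964 mean [0.5499 0.386  0.18  ] zmax 0.1842 ang -2.0 rect [0.5505 0.3839] [0.0715 0.07  ] 85.0
sprocket 440 179 0.92 [ 0.724 -0.299  0.022]
bearing 264 156 0.6 [0.776 0.16  0.002]
bearing 251 243 0.58 [0.534 0.173 0.06 ]
oil_can 377 169 0.94 [ 0.716 -0.125  0.109]
cluster 324 159 0.83 [0.757 0.003 0.048]
carton 194 178 0.64 [0.692 0.322 0.06 ]
carton 399 243 0.47 [ 0.555 -0.196  0.006]
wrench 328 316 0.83 [ 0.365 -0.02   0.007]
spring 211 324 0.53 [ 0.337  0.27  -0.004]
bush 416 334 0.72 [ 0.328 -0.233  0.036]
```

View pics/crop0.png

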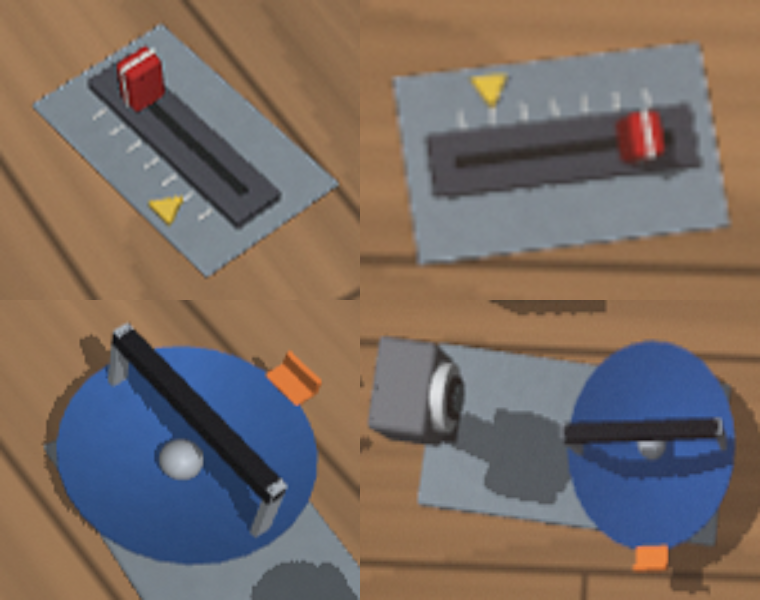

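Run:
```python
import numpy as np
from scipy.spatial.transform import Rotation as R
r=R.from_quat([-0.1146832,0.11467246,-0.69768378,0.69780751],scalar_first=True).as_matrix();print(r.round(3));z=r[:,2];psi=np.arctan2(z[1],z[0]);print(psi)
q1,q6=-1.366,-.121
c=q6-q1+psi   # q6=q1-yaw+c
for n,(x,y),a in(("f0",(.513,-.28),98.6),("f1",(.501,-.198),98.6),("d0",(.5345,.18),3.5),("d1",(.5345,.18),3.5-98)):
    for k in(-2,-1,0,1,2):
        yaw=np.radians(a)+k*np.pi; print(n,"spin",round(yaw-psi,3),"q6",round(np.arctan2(y,x)-yaw+c,2))
```

```text
[[-0.947  0.     0.32 ]
 [-0.32  -0.    -0.947]
 [ 0.    -1.     0.   ]]
-1.2449994624468608
f0 spin -3.317 q6 4.06
f0 spin -0.176 q6 0.92
f0 spin 2.966 q6 -2.22
f0 spin 6.107 q6 -5.36
f0 spin 9.249 q6 -8.5
f1 spin -3.317 q6 4.19
f1 spin -0.176 q6 1.04
f1 spin 2.966 q6 -2.1
f1 spin 6.107 q6 -5.24
f1 spin 9.249 q6 -8.38
d0 spin -4.977 q6 6.55
d0 spin -1.836 q6 3.41
d0 spin 1.306 q6 0.26
d0 spin 4.448 q6 -2.88
d0 spin 7.589 q6 -6.02
d1 spin -6.688 q6 8.26
d1 spin -3.546 q6 5.12
d1 spin -0.404 q6 1.97
d1 spin 2.737 q6 -1.17
d1 spin 5.879 q6 -4.31
```

Call:
jog_arm --targets '[[0.085, [0.033, 0.027, -0.005], -0.02], [0.085, [0.033, 0.027, -0.01], -0.02], [0.085, [0.033, 0.027, -0.01], -0.02], [0.085, [0.033, 0.027, -0.01], -0.02], [0.085, [0.033, 0.027, -0.015], -0.02], [0.085, [0.033, 0.026, -0.015], -0.02], [0.085, [0.033, 0.026, -0.015], -0.02], [0.085, [0.033, 0.026, -0.015], -0.02], [0.085, [0.033, 0.026, -0.013], -0.016], [0.085, [0.032, 0.026, -0.01], 0]]' --force 20

```text
clock: 2.85
position: [0.514, -0.2788, 0.1298]
ee_rot: [-0.053, 0.053, -0.705, 0.705]
contact_force: [-0.1, 0.0, -0.8]
width: 0.0852
```

Call:
jog_arm --targets '[[0.085, [0, 0, -0.01], 0], [0.085, [0, 0, 0], 0]]'

```text
clock: 3.1
position: [0.5122, -0.2795, 0.1194]
ee_rot: [0.052, -0.054, 0.705, -0.705]
contact_force: [-0.8, -0.3, 0.2]
width: 0.0851
```

Call:
jog_arm --targets '[[0.085, [0, 0, -0.02], 0], [0.085, [0, 0, -0.02], 0], [0.085, [0, 0, -0.02], 0], [0.085, [0, 0, -0.018], 0], [0.085, [0, 0, 0], 0], [0.02, [0, 0, 0], 0], [0.015, [0, 0, 0], 0], [0.015, [0, 0, 0], 0], [0.015, [0, 0, 0], 0], [0.015, [0, 0, 0], 0]]' --force 20

```text
clock: 4.35
position: [0.5132, -0.2798, 0.0429]
ee_rot: [-0.053, 0.053, -0.705, 0.705]
contact_force: [-1.8, 1.1, 4.1]
width: 0.0195
```

Call:
jog_arm --targets '[[0.015, [-0.0015, 0.01, 0], 0], [0.015, [-0.0015, 0.01, 0], 0], [0.015, [-0.0015, 0.01, 0], 0], [0.015, [-0.0015, 0.01, 0], 0], [0.015, [-0.0015, 0.01, 0], 0], [0.015, [-0.0015, 0.01, 0], 0], [0.015, [-0.0015, 0.01, 0], 0], [0.015, [-0.0015, 0.01, 0], 0], [0.015, [-0.0003, 0.002, 0], 0], [0.015, [0, 0, 0], 0]]'

```text
clock: 5.6
position: [0.5006, -0.1971, 0.0429]
ee_rot: [-0.053, 0.053, -0.705, 0.705]
contact_force: [-1.2, -0.3, 5.8]
width: 0.0196
```

Run:
```python
from h import *
from m1 import cloud
for c in("scene","top"):
    im,d=get_image(c);cv2.imwrite(f"pics/{c}1.png",im[:,:,::-1])
a=cv2.imread('pics/scene1.png');b=cv2.imread('pics/top1.png')
cv2.imwrite('pics/crop1.png',np.hstack([cv2.resize(a[140:240,205:325],(360,300)),cv2.resize(b[225:300,365:465],(400,300))]))
print(manip.get_state()["position"])
```

```text
[ 0.50061907 -0.19705642  0.04288614]
```

View pics/crop1.png

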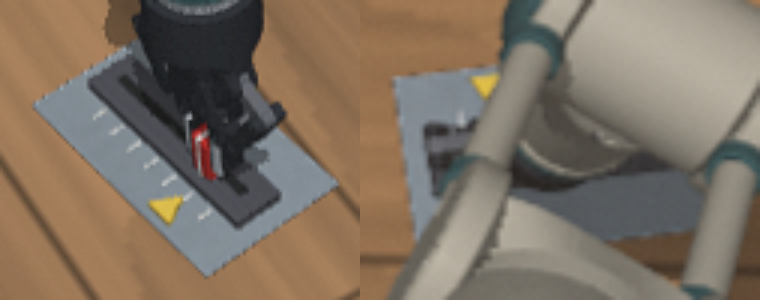

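Call:
jog_arm --targets '[[0.04, [0, 0, 0], 0], [0.085, [0, 0, 0], 0], [0.085, [0, 0, 0], 0], [0.085, [0, 0, 0.02], 0], [0.085, [0, 0, 0.05], 0], [0.085, [0, 0, 0.05], 0], [0.085, [0, 0, 0.05], 0], [0.085, [0.003, 0.035, 0.01], 0.15], [0.085, [0.003, 0.04, 0], 0.15], [0.085, [0.004, 0.04, 0], 0.15]]'

```text
clock: 6.95
position: [0.5107, -0.0817, 0.2225]
ee_rot: [-0.21, 0.21, -0.675, 0.675]
contact_force: [0.0, 0.2, 0.2]
width: 0.0852
```

Call:
jog_arm --targets '[[0.085, [0.004, 0.04, 0], 0.15], [0.085, [0.004, 0.04, 0], 0.15], [0.085, [0.004, 0.04, 0], 0.15], [0.085, [0.004, 0.04, 0], 0.15], [0.085, [0.004, 0.04, 0], 0.15], [0.085, [0.003, 0.04, 0], 0.15], [0.085, [0.001, 0.015, 0], 0.132], [0.085, [0, 0, 0], 0], [0.085, [0, 0, 0], 0]]'

```text
clock: 8.07
position: [0.5345, 0.1716, 0.2221]
ee_rot: [-0.514, 0.515, -0.485, 0.485]
contact_force: [0.2, -0.3, 1.1]
width: 0.0851
```

```bash
sed 's/scene0/X/' /dev/null
python3 - <<'E'
from h import *
from m1 import cloud
for c in("scene","top"):
    im,d=get_image(c);cv2.imwrite(f"pics/{c}2.png",im[:,:,::-1]);im=im.astype(int);P=cloud(c,im,d)
    R,G,B=im[...,0],im[...,1],im[...,2]
    def box(x0,x1,y0,y1,z0,z1): return (d>0)&(P[...,0]>x0)&(P[...,0]<x1)&(P[...,1]>y0)&(P[...,1]<y1)&(P[...,2]>z0)&(P[...,2]<z1)
    q=P[box(.45,.62,-.36,-.13,.048,.07)]
    m=np.array([.505,-.237]);ey=np.array([-.15,.989]);
    ar=P[box(.45,.62,-.36,-.13,-.01,.03)&(R>170)&(G>130)&(B<90)]
    if len(q):print(c,len(q),"grip",q.mean(0).round(4),"y",((cv2.minAreaRect(q[:,:2].astype(np.float32))[0]-m)@ey).round(4))
    if len(ar):print("arrow y",((ar[:,:2].mean(0)-m)@ey).round(4), ar.mean(0).round(4))
s=manip.get_state();print(s["position"],s["qpos"].round(3),s["ee_rot"])
a=cv2.imread('pics/scene2.png');b=cv2.imread('pics/top2.png')
cv2.imwrite('pics/crop2.png',np.hstack([cv2.resize(a[140:240,205:325],(360,300)),cv2.resize(b[225:300,365:465],(400,300))]))
E
```

```text
scene 114 grip [ 0.5006 -0.194   0.0535] y 0.0422
arrow y 0.0421 [ 0.5452 -0.1884  0.0086]
top 91 grip [ 0.501  -0.1986  0.0537] y 0.0384
arrow y 0.0399 [ 0.5457 -0.1905  0.0088]
[0.53467346 0.17127108 0.22229351] [ 0.186  0.271  1.577 -0.     1.293  0.128] [-0.51435479  0.51459211 -0.48502314  0.48516663]
```

View pics/crop2.png

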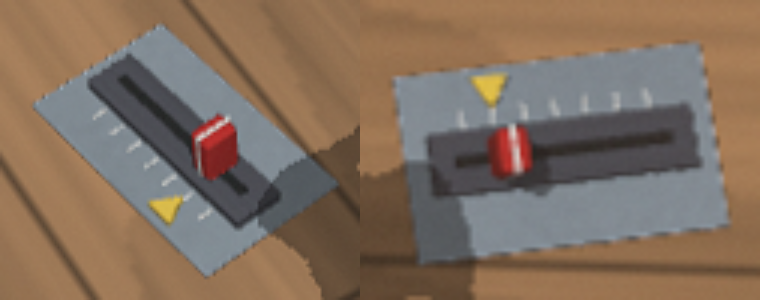

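View pics/scene2.png

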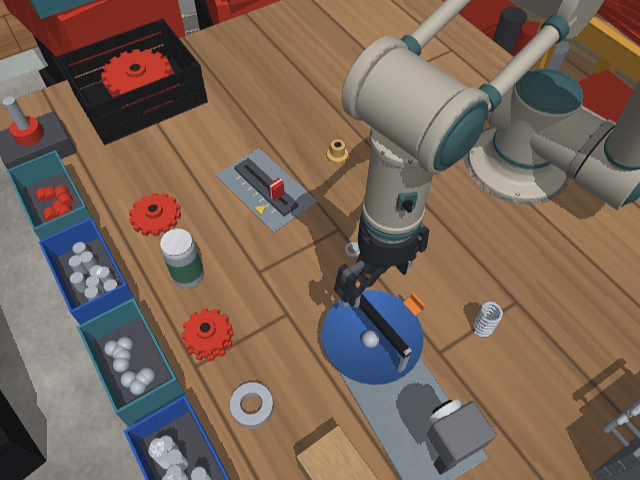

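Run:
```python
from h import *
m=np.array([.505,-.237])
for c,(x0,x1,y0,y1) in(("scene",(265,290,172,205)),("top",(485-0,0,0,0))):
    im=cv2.imread(f"pics/{c}2.png")[:,:,::-1].astype(int);R,G,B=im[...,0],im[...,1],im[...,2]
    if c=="top": x0,x1,y0,y1=395,412,252,272
    red=(R>110)&(G<70)&(B<70)
    sub=np.zeros(R.shape,bool);sub[y0:y1,x0:x1]=1
    near=cv2.dilate((red&sub).astype(np.uint8),np.ones((3,3)))>0
    w=near&sub&(G>110)&(R>150)
    v,u=np.nonzero(w);print(c,list(zip(u,v,G[w])))
    wt=(G[w]-80.)
    L=[W(c,p,z=.0545) for p in zip(u,v)]
    ey=np.array([-.15,.989]);ex=np.array([.989,.15])
    for (a,b),l in zip(zip(u,v),L): print(a,b,((l[:2]-m)@ex).round(4),((l[:2]-m)@ey).round(4))
    k=(R>170)&(G>130)&(B<110)
    S=np.zeros(k.shape,bool)
    if c=="top": S[235:265,385:405]=1
    else: S[195:220,250:270]=1
    v,u=np.nonzero(k&S);A=np.array([W(c,p,z=.009)[:2]-m for p in zip(u,v)])
    wt=255-B[k&S]
    print("arrow", np.average(A@ey,weights=wt).round(4),(A@ey).min().round(4),(A@ey).max().round(4),np.average(A@ex,weights=wt).round(4))
```

```text
scene [(np.int64(278), np.int64(180), np.int64(151)), (np.int64(279), np.int64(180), np.int64(160)), (np.int64(280), np.int64(180), np.int64(205)), (np.int64(281), np.int64(180), np.int64(127)), (np.int64(277), np.int64(181), np.int64(184)), (np.int64(278), np.int64(181), np.int64(214)), (np.int64(279), np.int64(181), np.int64(168)), (np.int64(275), np.int64(182), np.int64(151)), (np.int64(276), np.int64(182), np.int64(161)), (np.int64(277), np.int64(182), np.int64(207)), (np.int64(278), np.int64(182), np.int64(111)), (np.int64(274), np.int64(183), np.int64(183)), (np.int64(275), np.int64(183), np.int64(215)), (np.int64(276), np.int64(183), np.int64(164)), (np.int64(272), np.int64(184), np.int64(161)), (np.int64(273), np.int64(184), np.int64(162)), (np.int64(274), np.int64(184), np.int64(205)), (np.int64(275), np.int64(184), np.int64(111)), (np.int64(271), np.int64(185), np.int64(184)), (np.int64(272), np.int64(185), np.int64(212)), (np.int64(273), np.int64(185), np.int64(166)), (np.int64(270), np.int64(186), np.int64(157)), (np.int64(271), np.int64(186), np.int64(206)), (np.int64(27
[... 1394 characters left out ...]
int64(141)), (np.int64(404), np.int64(265), np.int64(197)), (np.int64(403), np.int64(266), np.int64(126)), (np.int64(405), np.int64(266), np.int64(112)), (np.int64(405), np.int64(267), np.int64(122))]
402 256 0.0159 0.0398
403 256 0.0156 0.0373
402 257 0.0135 0.0401
403 257 0.0132 0.0377
402 258 0.011 0.0405
403 258 0.0107 0.0381
402 259 0.0086 0.0409
404 259 0.008 0.036
404 260 0.0056 0.0364
404 261 0.0031 0.0367
403 262 0.001 0.0395
404 262 0.0007 0.0371
403 263 -0.0014 0.0399
404 263 -0.0017 0.0375
403 264 -0.0039 0.0402
404 264 -0.0041 0.0378
403 265 -0.0063 0.0406
404 265 -0.0066 0.0382
403 266 -0.0087 0.041
405 266 -0.0093 0.0361
405 267 -0.0117 0.0365
arrow 0.0403 0.0312 0.0494 0.0475
```

Call:
jog_arm --targets '[[0.085, [0, 0.009, -0.02], 0], [0.085, [0, 0, -0.025], 0], [0.085, [0, 0, -0.025], 0], [0.085, [0, 0, -0.02], 0], [0.085, [0, 0, -0.009], 0], [0.06, [0, 0, 0], 0], [0.04, [0, 0, 0], 0], [0.025, [0, 0, 0], 0], [0.02, [0, 0, 0], 0], [0.02, [0, 0, 0], 0]]' --force 30

```text
clock: 9.43
position: [0.5348, 0.1813, 0.1236]
ee_rot: [0.515, -0.515, 0.484, -0.485]
contact_force: [-0.4, 0.1, 0.4]
width: 0.0203
```

Run:
```python
from h import *
im,d=get_image("scene");cv2.imwrite('pics/s3.png',cv2.resize(im[240:420,270:510],(800,600))[:,:,::-1])
s=manip.get_state();print(s["position"],s["width"],s["contact_force"])
```

```text
[0.53478925 0.18127063 0.12350548] 0.019875508588685187 [ 0.46096433 -0.00968216 -0.29216228]
```

View pics/s3.png

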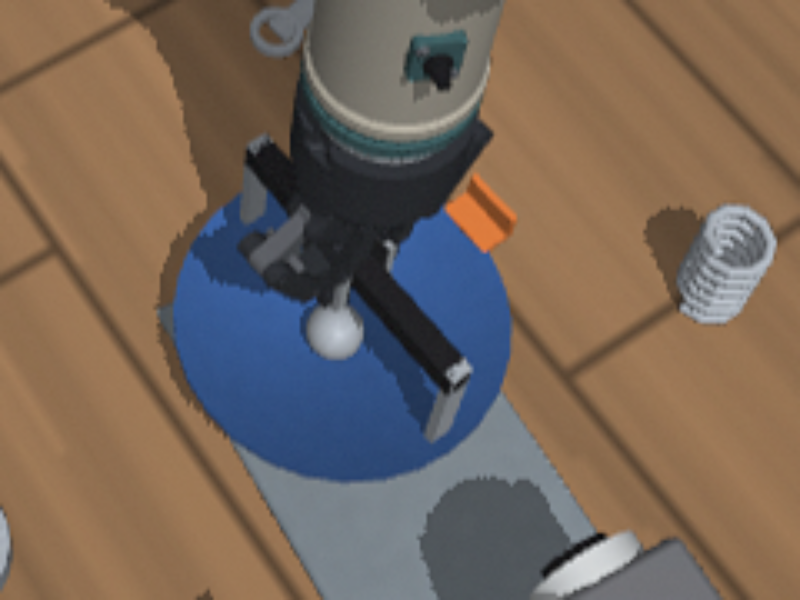

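Call:
jog_arm --targets '[[0.017, [0, 0, 0], 0], [0.014, [0, 0, 0], 0], [0.011, [0, 0, 0], 0], [0.008, [0, 0, 0], 0], [0.005, [0, 0, 0], 0], [0.005, [0, 0, 0], 0]]' --force 30

```text
clock: 10.22
position: [0.5339, 0.1812, 0.1233]
ee_rot: [-0.515, 0.515, -0.485, 0.484]
contact_force: [-4.6, -0.2, 4.5]
width: 0.0133
```

Call:
jog_arm --targets '[[0.005, [0, 0, 0], 0], [0.005, [0, 0, 0], 0], [0.005, [0, 0, 0.001], 0], [0.005, [0, 0, 0.002], 0], [0.005, [0, 0, 0.003], 0], [0.005, [0, 0, 0.004], 0], [0.005, [0, 0, 0.003], 0], [0.005, [0, 0, 0.002], 0], [0.005, [0, 0, 0], 0]]' --force 80

```text
clock: 11.35
position: [0.5349, 0.1813, 0.1386]
ee_rot: [0.515, -0.515, 0.484, -0.485]
contact_force: [0.4, -0.1, -4.7]
width: 0.0125
```

Run:
```python
from h import *
im,d=get_image("scene");cv2.imwrite('pics/s4.png',cv2.resize(im[240:420,270:510],(800,600))[:,:,::-1])
s=manip.get_state();print(s["position"],s["width"],s["contact_force"],s["moment"])
```

```text
[0.53474975 0.18120977 0.13841907] 0.012613327305912867 [-0.80579642  0.32949819 -5.15045533] [-0.00355001 -0.00422226  0.04075813]
```

View pics/s4.png

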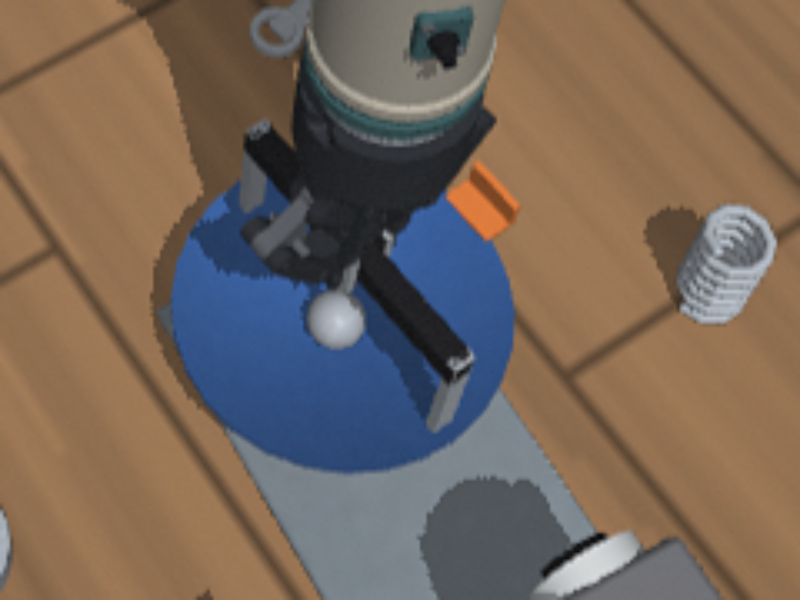

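The dish and ball hang level; the measured 5 N matches their weight, and the ball sits central at about (335, 320) in the enlarged crop. I'll lift further.

Call:
jog_arm --targets '[[0.005, [0, 0, 0.002], 0], [0.005, [0, 0, 0.005], 0], [0.005, [0, 0, 0.008], 0], [0.005, [0, 0, 0.01], 0], [0.005, [0, 0, 0.012], 0], [0.005, [0, 0, 0.012], 0], [0.005, [0, 0, 0.008], 0], [0.005, [0, 0, 0.005], 0], [0.005, [0, 0, 0.003], 0], [0.005, [0, 0, 0], 0]]'

```text
clock: 12.65
position: [0.5347, 0.1812, 0.2033]
ee_rot: [-0.515, 0.515, -0.485, 0.485]
contact_force: [-0.2, 0.6, -4.8]
width: 0.0127
```

Call:
jog_arm --targets '[[0.005, [0, 0, 0], -0.01], [0.005, [0, 0, 0], -0.03], [0.005, [0, 0, 0], -0.05], [0.005, [0, 0, 0], -0.06], [0.005, [0, 0, 0], -0.07], [0.005, [0, 0, 0], -0.07], [0.005, [0, 0, 0], -0.06], [0.005, [0, 0, 0], -0.05], [0.005, [0, 0, 0], -0.03], [0.005, [0, 0, 0], -0.01]]'

```text
clock: 13.9
position: [0.5347, 0.1812, 0.2032]
ee_rot: [0.397, -0.397, 0.585, -0.585]
contact_force: [-0.9, -0.1, -4.0]
width: 0.0127
```

Run:
```python
from h import *
im,d=get_image("scene");cv2.imwrite('pics/s5.png',cv2.resize(im[220:400,270:510],(800,600))[:,:,::-1])
s=manip.get_state();print(s["position"],s["width"],s["contact_force"],s["qpos"])
```

```text
[0.53470918 0.18119972 0.20324669] 0.012548661505963564 [ 0.97495512 -0.27275387 -4.92964373] [ 2.03533885e-01  2.89098464e-01  1.60123503e+00 -6.70267794e-05
  1.25135405e+00  5.83251414e-01]
```

View pics/s5.png

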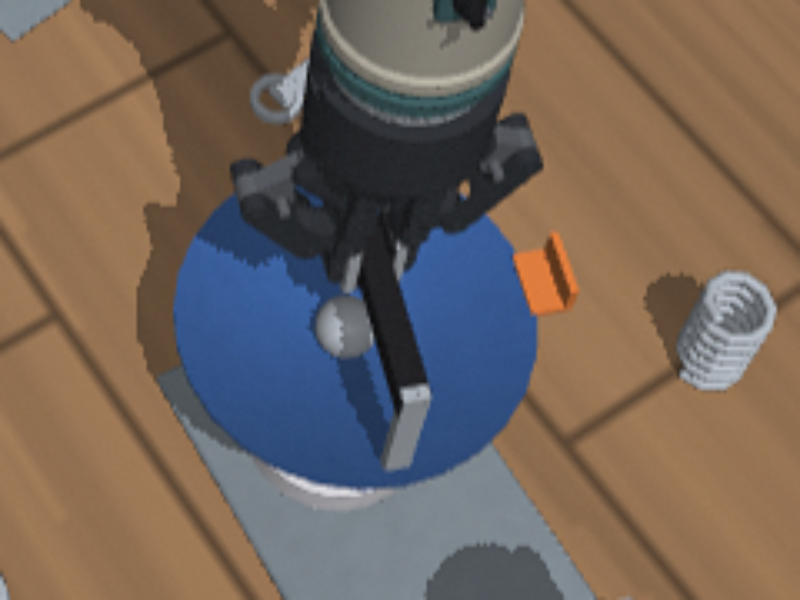

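The dish is level, the ball is central at about (345, 325), and the tab is turning towards the camera. I'll continue the turn.

Call:
jog_arm --targets '[[0.005, [0, 0, 0], -0.02], [0.005, [0, 0, 0], -0.04], [0.005, [0, 0, 0], -0.07], [0.005, [0, 0, 0], -0.09], [0.005, [0, 0, 0], -0.09], [0.005, [0, 0, 0], -0.09], [0.005, [0, 0, 0], -0.09], [0.005, [0, 0, 0], -0.09], [0.005, [0, 0, 0], -0.09], [0.005, [0, 0, 0], -0.09]]'

```text
clock: 15.2
position: [0.5347, 0.1812, 0.2033]
ee_rot: [-0.15, 0.15, -0.691, 0.691]
contact_force: [0.4, 0.1, -4.3]
width: 0.013
```

Call:
jog_arm --targets '[[0.005, [0, 0, 0], -0.09], [0.005, [0, 0, 0], -0.09], [0.005, [0, 0, 0], -0.09], [0.005, [0, 0, 0], -0.08], [0.005, [0, 0, 0], -0.06], [0.005, [0, 0, 0], -0.04], [0.005, [0, 0, 0], -0.03], [0.005, [0, 0, 0], -0.02], [0.005, [0, 0, 0], -0.01], [0.005, [0, 0, 0], 0]]'

```text
clock: 16.45
position: [0.5347, 0.1812, 0.2033]
ee_rot: [0.028, -0.028, -0.707, 0.707]
contact_force: [0.5, 0.1, -5.2]
width: 0.0128
```

```bash
cat > chk.py <<'E'
import sys
from m1 import *
k=sys.argv[1]
for c in("scene","top"):
    im,d=get_image(c);cv2.imwrite(f"pics/{c}{k}.png",im[:,:,::-1])
    im=im.astype(int);P=cloud(c,im,d);R,G,B=im[...,0],im[...,1],im[...,2]
    def box(x0,x1,y0,y1,z0,z1): return (d>0)&(P[...,0]>x0)&(P[...,0]<x1)&(P[...,1]>y0)&(P[...,1]<y1)&(P[...,2]>z0)&(P[...,2]<z1)
    q=P[box(.4,.7,.2,.35,.11,.18)&(R>180)&(G>60)&(G<150)&(B<90)];print(c,"tab",len(q),q.mean(0).round(4) if len(q) else"")
    if len(q): v=q.mean(0)[:2]-[.5347,.1812];print(" ang",np.degrees(np.arctan2(v[1],v[0])).round(1))
    q=P[box(.4,.7,.05,.3,.11,.16)&(B>R+40)]
    A=np.c_[q[:,:2]-[.5347,.1812],np.ones(len(q)),((q[:,:2]-[.5347,.1812])**2).sum(1)];print(" tilt",np.linalg.lstsq(A,q[:,2],rcond=None)[0].round(3)) if len(q)>50 else 0
    q=P[box(.45,.72,.3,.5,.172,.2)&(abs(R-B)<25)];print(" camtop",np.round(cv2.minAreaRect(q[:,:2].astype(np.float32))[0],4),cv2.minAreaRect(q[:,:2].astype(np.float32))[2])
    for n,z in(("dish_grip",.205),("dish_floor",.116),("ball_center",.131),("dish_tab",.148)):
        for r in spot_point(n,c)[:1]: print(" ",n,np.round(r["position"],1),round(r["score"],2),W(c,r["position"],z=z).round(4))
s=manip.get_state();print(s["position"],s["ee_rot"],s["width"],s["contact_force"])
E
python3 chk.py 6
```

```text
scene tab 169 [0.542  0.2726 0.1471]
 ang 85.5
 tilt [ 2.000e-03 -3.000e-03  1.160e-01  3.607e+00]
 camtop [0.5511 0.3901] 85.12860870361328
  dish_grip [379.6 296.1] 0.68 [0.5367 0.1827 0.205 ]
  dish_floor [375.6 321.4] 0.91 [0.5338 0.1829 0.116 ]
  ball_center [375.7 316.3] 0.49 [0.5338 0.1808 0.131 ]
  dish_tab [412.9 367.5] 0.76 [0.5433 0.2836 0.148 ]
top tab 66 [0.5399 0.2704 0.1458]
 ang 86.7
 tilt [-0.006  0.014  0.115  3.655]
 camtop [0.5504 0.3878] 85.43920135498047
  dish_grip [241.7 230.7] 0.67 [0.5365 0.1738 0.205 ]
  dish_floor [247.8 240.1] 0.59 [0.5315 0.1729 0.116 ]
  ball_center [247.2 236.4] 0.61 [0.5375 0.1726 0.131 ]
[0.53473275 0.18122375 0.20333199] [ 0.02763871 -0.02762347 -0.70652803  0.7066054 ] 0.012833279255052184 [ 0.81414073 -0.45459945 -4.85760991]
```

View pics/scene6.png

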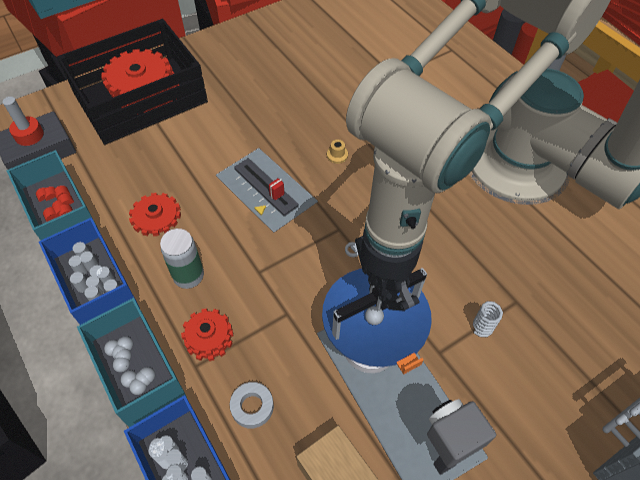

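View pics/top6.png

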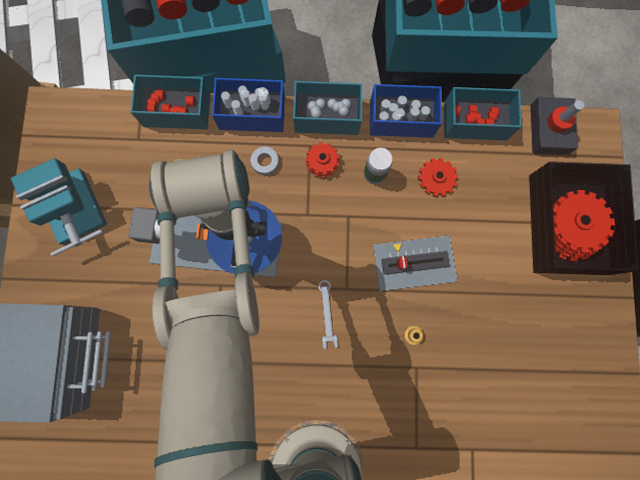

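The tab at (410, 362) in the scene view points at the camera box, 85.5–86.7° against about 85.5° for the stand's axis. The dish is level, the ball is under the handle at (375, 316), and the fader and bystanders are in place. I'll let it settle and hand in.

Call:
jog_arm --targets '[[0.005, [0, 0, 0], 0], [0.005, [0, 0, 0], 0], [0.005, [0, 0, 0], 0], [0.005, [0, 0, 0], 0], [0.005, [0, 0, 0], 0], [0.005, [0, 0, 0], 0]]'

```text
clock: 17.7
position: [0.5347, 0.1812, 0.2033]
ee_rot: [0.028, -0.028, -0.707, 0.707]
contact_force: [-0.3, 0.7, -5.7]
width: 0.0129
```

```bash
python3 chk.py 7 && python3 -c "
from rig import sign_off;print(sign_off())"
```

```text
scene tab 167 [0.5418 0.2726 0.1472]
 ang 85.5
 tilt [ 3.000e-03 -4.000e-03  1.160e-01  3.613e+00]
 camtop [0.551  0.3887] 85.7564468383789
  dish_grip [376.7 296.6] 0.79 [0.5408 0.1811 0.205 ]
  dish_floor [374.4 320.4] 0.57 [0.5344 0.1804 0.116 ]
  ball_center [375.6 317.9] 0.51 [0.5356 0.183  0.131 ]
  dish_tab [411.7 367.6] 0.92 [0.5449 0.2828 0.148 ]
top tab 66 [0.5397 0.2703 0.1462]
 ang 86.8
 tilt [-0.007  0.013  0.115  3.657]
 camtop [0.5502 0.3876] 85.2451400756836
  dish_grip [239.6 232.2] 0.69 [0.5331 0.1781 0.205 ]
  dish_floor [243.5 242.6] 0.9 [0.5253 0.1825 0.116 ]
  ball_center [244.7 237.4] 0.52 [0.535  0.1781 0.131 ]
  dish_tab [202.6 229.9] 0.88 [0.546  0.2704 0.148 ]
[0.53477106 0.18120115 0.20336956] [ 0.02761376 -0.02767161 -0.70653633  0.70659619] 0.012698008151796131 [-0.239055   -0.29305628 -4.10230791]
the job is handed in; nothing more can be done
None
```

I slid the dimmer grip to the yellow arrow and left it there. I then lifted the dish by its handle bar, turned it about 98° clockwise so the tab faces the camera, and handed in with the dish still held. The hand-in reports no verdict.

My checks, the fader's from right after I let it go and the rest from just before hand-in:
- **Dimmer:** the white line measured within about 2 mm of the arrow in both views. In the last pictures I viewed, just before the settling pause, it still sat there.
- **Dish position:** held about 80 mm above its starting height, where it sat centred on the stand. Weight on the fingers was about 4–6 N, with no tilt beyond about 0.015 rad.
- **Tab direction:** 85.5° in one view and 86.8° in the other, against about 85.5° for the stand's axis.
- **Ball:** at or within about 5 mm of the middle. The top view is partly blocked by the arm, and one reading there put it about 11 mm off. That is still inside the 25 mm limit.
- **Other parts:** I checked these by eye only, in those same last viewed pictures. They looked unmoved.

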